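Drift two strap plates into line and clamp them

TASK

Take the tapered pin out of the pin rack and drive it down through the holes at the free ends of the two strap plates and into the block below, until its collar sits flat on the upper plate and the holes are pulled into line. Then swing the clamp lever fully upright so that its arm is down on the plates. Leave the other two pins in the rack and do not disturb the oil bottle, the black block and the steel slug.

Things in the scene. Friction and masses are not known exactly. Their poses are not given: they have to be found in the camera images.
- work_board: fixed plywood board 305 (x) x 455 (y) x 20 mm lying on the bench, on which all the things below stand; its top is at height 0.020 m. Origin: centre of its underside
- fixture: fixed steel fixture: base plate with a support block 50 (x) x 172 (y) mm, top 58 mm above the board, and a toggle clamp on its near (-x) side. Origin on the board under the block's middle, z up. In its frame: hole at x 0, y -65 mm; the straps' pivot bolt at x 0, y +55 mm, head 86 mm high; clamp post at x -73 to -39, y -20 to +20 mm, 112 mm high
- block_hole (a point): centre of the mouth of the hole in the support block, 58 mm above the board; hole diameter 20 mm, going down 48 mm to the base plate; x, y, z axes as the fixture's
- lower_strap_hole (a point): centre of the upper mouth of the 20 mm hole in the lower strap plate's free end, 66 mm above the board. Both straps: steel, 44 mm wide, 8 mm thick, stacked on the block along the fixture's y, stiffly swinging about the pivot bolt 120 mm from the hole (about 1.3 N at the hole moves one); the holes start up to 9 mm out of line along the fixture's x
- upper_strap_hole (a point): the same for the upper strap plate: centre of the upper mouth of its 20 mm hole, 74 mm above the board, where the pin's collar must sit
- clamp_lever (a joint): toggle clamp's lever angle (rad): 0 = closed, handle upright, arm level, its rubber pad on the upper plate midway between bolt and hole; grows as the handle is swung down to the fixture's -x side and the arm rises (starts 0.6 to 0.85; stops at 0 and 1.0). Stays where left; about 2 N at the handle's end moves it
- lever_pivot (a point): pivot of the clamp lever, 98 mm above the board; it turns about the fixture's y axis
- lever_end (a point): top end of the lever's black grip, 75 mm from the pivot; the grip is a black block 17 to 19 mm thick from 25 to 75 mm from the pivot. When closed it stands straight above the pivot
- pin_rack: fixed aluminium pin rack: foot 50 x 144 mm, top plate 40 x 140 mm, 78 mm above the board, with three 21 mm holes at y = -42, 0, +42 mm of its frame in which the pins hang by their collars; open at front and back. Origin: on the board under its middle, z up
- taper_pin: tapered drift pin, steel, 96 mm long, 0.15 kg, hanging upright in any one rack hole, tip 16 mm above the board. Origin: centre of the tip; z towards the head. From the tip: taper 6 to 18.5 mm diameter in 38 mm, parallel 18.5 mm up to 62 mm, collar 32 mm diameter 62 to 66 mm, round head 24 mm diameter 66 to 96 mm
- taper_collar (a point): centre of the underside of the tapered pin's collar, 62 mm above its tip
- blunt_pin: wrong pin: parallel shank 18.5 mm diameter right down to a flat end; collar and head as the tapered pin. Origin: centre of its lower end
- slim_pin: wrong pin: slim parallel shank 8 mm diameter, same collar, head 18 mm diameter. Origin: centre of its lower end
- oiler: bystander: yellow oil bottle with red spout, 42 mm diameter, 117 mm high, standing beyond the fixture. Origin: centre of its underside
- black_block: bystander: black machined block 30 x 36 mm, 52 mm high, standing beyond the rack. Origin: centre of its underside
- steel_slug: bystander: plain steel cylinder 33 mm diameter, 46 mm high, standing on the near side of the rack. Origin: centre of its underside

How it is judged:
By the outcome, as a careful person would: the job done as asked, in the order asked, and still so for the second after the job is handed in, with the robot touching nothing.
It also fails if it takes over 56 s, if anything falls off the work surface, if the arm or the gripper's body presses on something with over 40 N, if the wrist force passes 120 N, or if a joint passes its speed limit or range.

ROBOT

A 7-joint arm with a two-finger parallel gripper is mounted at the origin on a cart in front of the work surface, level with it; the furniture and walls round the work are solid. World frame = base frame: x ahead of the robot, y to its left, z up, the work surface at z = 0. Lengths are in mm, angles in rad, forces in N, time in s.
With the tool pointing down it reaches from about 400 to 875 mm from the base axis. Payload 4.4 kg.
Tool frame: the origin (TCP) lies midway between the tips of the shut fingers; the grasp point (between the pads) lies 19 mm behind it; z points along the fingers, y is the line along which they close (so a half turn about z gives the same grasp; the last joint's range is limited). The gripper opens to 85 mm and grips with 20 to 120 N. Pads are 22 mm wide; open, the fingers measure 114 mm over their backs; the gripper's body (76 mm by 85 mm) begins 54 mm behind the grasp point. The pads swing forward as they close: fully open they stand 13 mm farther back than shut.
Start: joints at [1.081, 0.628, 0.038, 1.517, -0.027, 0.996, -0.02], TCP at [267.326, -592.499, 231.313] pointing down, gripper open.
Joint ranges: [-3.06, 3.06], [-0.37, 2.12], [-1.25, 1.32], [0.18, 2.47], [-1.1, 4.24], [0.23, 1.98], [-2.94, 2.94]. Speed limits (rad/s): [2.57, 2.57, 3.14, 3.14, 3.14, 3.14, 3.14].

INTERFACE

Orientations are given as [roll, pitch, yaw] about the fixed x, y, z axes, in that order (R = Rz(yaw) Ry(pitch) Rx(roll)).
In Python, from cell import readout, optics, order gives the robot as it stands.
- The arm moves only by the shell command python3 -m jog 'ROWS'. ROWS is a JSON object of lists of equal length, an entry for each row: "claw": the opening, from 0 (shut) to 1 (fully open); "xyz": the shift along the tool's x, y, z each as a share of 0.1 m, from -1 to 1, a list of three; "twist": the turn, a rotation vector about the tool's x, y, z each as a share of 180 degrees, from -1 to 1, a list of three. A call has 1 to 12 rows; each row shifts and turns the commanded pose from where the row before left it, along the tool's axes as they then stand; what a row does not reach is not made up. A row lasts 1/8 s, in which the tool goes at most 62.5 mm and 10.7 degrees, less where a joint would pass 70% of its speed; a pose out of reach is approached as far as the arm can. A call with a number of a shift or a turn outside -1 to 1 is refused whole. A call with a gripper value outside its range is refused whole. The fingers move at their own pace and stop on an object; the grip force is fixed at half the most. Time passes only in rows, so rows that do not move let the fingers close. It gives the time, the measured TCP pose, the force, the opening and the grip force at its end, in the units of the state.
- readout.read_state(): the state, without advancing time (a new reading comes with each control period).
- optics.get_image(name): name is "scene" or "side" or "wrist"; returns a dict with "color" (400x640x3 uint8, red, green, blue), "fovy" (degrees; the focal length in pixels is half the picture's height over the tangent of half this angle, whatever the lens; pixels are square), "cx", "cy" (the principal point, pixels), "view" (4x4, takes a point from world to camera coordinates). Camera axes: x right, y up, looking along -z (the intrinsics and any distortion apply to the point x, -y, -z); pixel columns grow to the right and rows downward; lengths in mm; the calibration is good to about 2 mm. A picture is of the moment at which its call begins. There is no depth.
- order.finish_job(): hands the job in; it is judged then, once.
Trained networks look in the newest picture that a camera, given by its name, has taken for a name from the list of things; names that differ only in an ending like _2 or _b are one class to them, and where a whole thing is asked for, a point or a joint stands for the part that bears it (a point fixed in the world has none). Each returns a list of dicts, best first, with "score" (0 to 1); they miss things now and then, are a little off and sometimes report something else, mostly with a low value. They report only what shows in the picture. A call takes as long as a camera call.
- optics.boxes_of(camera, label): "rect" ([left, top, width, height] in pixels, round what is visible of it).
The state is a dict: "clock": time; "qpos": joint angles; "qd": joint speeds; "tau": joint torques, N m; "eef_pos": TCP position; "tool_rot": TCP orientation; "force": force on the tool from outside, world axes, zero at the start; "torque": the same for the moment, N m; "width": finger opening in mm; "gripper_force": force on a finger pad.
Only numpy, scipy, OpenCV 4.12 (cv2) and the standard library are available. Lean on these libraries where they do the work, as an engineer would, in place of code of your own. Each camera call takes 0.05 s, during which the arm holds its last target. There are 200 camera calls.

## Working session

There is one attempt and no reset: what is moved stays moved. The work goes in short steps, Python scripts to look and compute and a shell command to move; the robot and the scene stay as the last step left them, time stands still between calls to the robot, and variables do not carry over. Pictures are saved under pics/ and viewed, at most 10 in all, crops included, and the job is handed in when it is done.

```bash
ls; mkdir -p pics; python3 - <<'E'
from cell import readout, optics
import cv2, json, numpy as np
s=readout.read_state(); print(s)
for c in ["scene","side","wrist"]:
    d=optics.get_image(c); cv2.imwrite(f"pics/{c}0.png",d["color"][:,:,::-1])
    print(c,d["fovy"],d["cx"],d["cy"],[k for k in d],np.round(d["view"],3).tolist())
    for l in ["fixture","block_hole","lower_strap_hole","upper_strap_hole","clamp_lever","lever_pivot","lever_end","pin_rack","taper_pin","blunt_pin","slim_pin","taper_collar","oiler","black_block","steel_slug"]:
        try: print(l,[(np.round(b["rect"]).astype(int).tolist(),round(b["score"],2)) for b in optics.boxes_of(c,l)[:3]])
        except Exception as e: print(l,e)
a=cv2.imread("pics/scene0.png");b=cv2.imread("pics/side0.png")
E
```

```text
pics
{'clock': 0.0, 'qpos': array([ 1.08118224,  0.62934086,  0.0384638 ,  1.51837025, -0.02699638,
        0.99628407, -0.02000952]), 'qd': array([ 0.00107647,  0.00128715, -0.00089704, -0.00018169,  0.00101732,
        0.00052992, -0.00117003]), 'tau': array([ 3.30866433e-04, -5.63388205e+01,  1.22593705e+00, -1.93443131e+01,
        1.08142468e-02,  1.04474032e-02,  6.90849788e-06]), 'eef_pos': array([ 267.06454273, -591.92052701,  230.3921803 ]), 'tool_rot': array([-3.13970919e+00,  4.04777644e-05,  4.23788843e-01]), 'force': array([-0.01342554, -0.63701224, -0.71490302]), 'torque': array([-0.00558227, -0.01602363,  0.00166223]), 'gripper_force': 0.0, 'width': 85.15610653683262}
scene 42.87892858758242 318.3536533060682 203.46609872789452 ['color', 'fovy', 'cx', 'cy', 'view'] [[-0.511, -0.859, 0.013, 127.019], [0.635, -0.368, 0.68, -521.556], [-0.579, 0.356, 0.734, -585.466], [0.0, 0.0, 0.0, 1.0]]
fixture []
block_hole [([217, 215, 120, 113], 0.94)]
lower_strap_hole [([226, 228, 94, 37], 0.87)]
upper_strap_hole [([221, 213, 99, 48], 0.58)]
clamp_lever [([259, 218, 28, 41], 0.64)]
[... 1149 characters left out ...]
 0.5)]
blunt_pin [([319, 176, 12, 31], 0.6)]
slim_pin [([308, 181, 14, 15], 0.68)]
taper_collar [([328, 169, 11, 30], 0.66), ([268, 232, 36, 22], 0.29)]
oiler [([240, 209, 21, 56], 0.92), ([257, 199, 92, 102], 0.17)]
black_block []
steel_slug [([355, 196, 16, 30], 0.83)]
wrist 62.1538892367318 317.2651882539792 200.25998261820442 ['color', 'fovy', 'cx', 'cy', 'view'] [[0.411, -0.912, -0.0, -649.013], [0.867, 0.391, -0.31, 40.738], [0.282, 0.127, 0.951, -380.06], [0.0, 0.0, 0.0, 1.0]]
fixture []
block_hole []
lower_strap_hole []
upper_strap_hole []
clamp_lever []
lever_pivot []
lever_end []
pin_rack []
taper_pin []
blunt_pin []
slim_pin []
taper_collar []
oiler []
black_block []
steel_slug []
```

View pics/scene0.png

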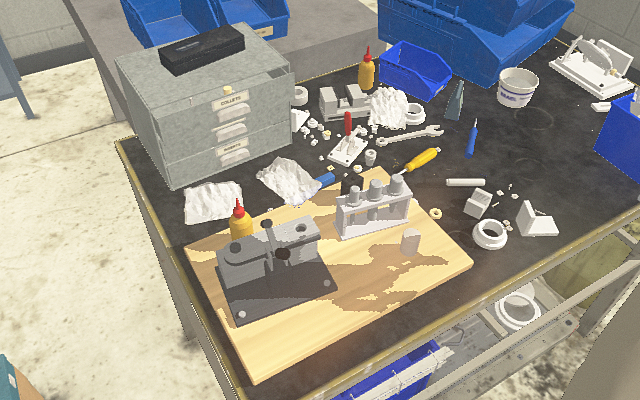

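View pics/side0.png

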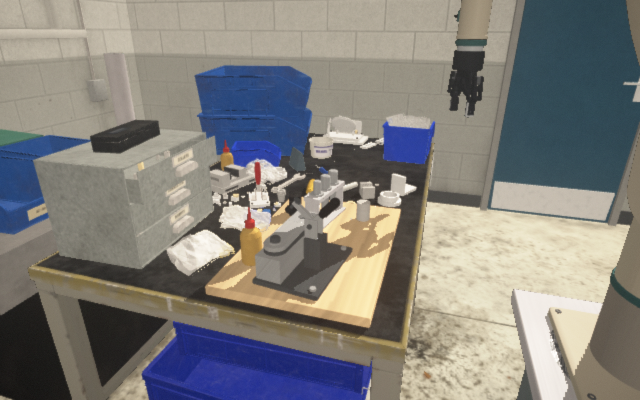

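```bash
cat > h.py <<'E'
import numpy as np, cv2
from cell import readout, optics
from scipy.spatial.transform import Rotation as R
def cam(d):
    f=200/np.tan(np.radians(d["fovy"])/2); return dict(f=f,c=np.array([d["cx"],d["cy"]]),V=np.array(d["view"]))
def ray(C,p):
    v=np.array([(p[0]-C["c"][0])/C["f"],-(p[1]-C["c"][1])/C["f"],-1.]); Rm=C["V"][:3,:3]
    o=-Rm.T@C["V"][:3,3]; r=Rm.T@v; return o,r/np.linalg.norm(r)
def onz(C,p,z):
    o,r=ray(C,p); return o+r*(z-o[2])/r[2]
def proj(C,P):
    q=C["V"][:3,:3]@np.array(P,float)+C["V"][:3,3]; return np.array([C["c"][0]-C["f"]*q[0]/q[2],C["c"][1]+C["f"]*q[1]/q[2]])
def tri(*cp):
    A=np.zeros((3,3));b=np.zeros(3)
    for C,p in cp:
        o,r=ray(C,p);M=np.eye(3)-np.outer(r,r);A+=M;b+=M@o
    P=np.linalg.solve(A,b); return P,[np.round(proj(C,P)-p,1) for C,p in cp]
def shot(n,save=None):
    d=optics.get_image(n)
    if save: cv2.imwrite(save,d["color"][:,:,::-1])
    return cam(d),d["color"][:,:,::-1].copy()
def tool():
    s=readout.read_state(); return s["eef_pos"],R.from_euler("xyz",s["tool_rot"]),s
E
python3 - <<'E'
from h import *
S,a=shot("scene");D,b=shot("side")
for C in(S,D): print(ray(C,C["c"]))
c1=cv2.resize(a[160:330,205:425],None,fx=3.6,fy=3.6,interpolation=2)[:, :800]
c2=cv2.resize(b[160:310,235:385],None,fx=4,fy=4,interpolation=2)
cv2.imwrite("pics/c1.png",c1[:600]);cv2.imwrite("pics/c2.png",c2)
def m(r): return np.array([r[0]+r[2]/2,r[1]+r[3]/2])
for l,ra,rb in [("oiler",[230,199,21,40],[240,209,21,56]),("taper",[388,172,15,39],[330,167,7,33]),("blunt",[366,179,15,45],[319,176,12,31]),("slim",[348,185,14,40],[308,181,14,15]),("slug",[400,224,20,34],[355,196,16,30])]:
    print(l,tri((S,m(ra)),(D,m(rb))))
E
```

```text
(array([ 56.9543859 , 125.56423945, 782.24998008]), array([ 0.57922669, -0.35555114, -0.73353925]))
(array([323.72641345, 555.39131205, 449.15446215]), array([ 0.26794166, -0.8837784 , -0.38359224]))
oiler (array([653.92555711, -74.11835845,  72.37431899]), [array([0.3, 0.7]), array([-0.6, -0.5])])
taper (array([ 554.92644497, -349.5522923 ,   95.59155565]), [array([-0.4, -0.9]), array([0.5, 0.5])])
blunt (array([ 561.98828035, -303.54619068,   89.14961289]), [array([-0.8, -2. ]), array([1.3, 1.1])])
slim (array([ 567.86576684, -260.65060899,  107.23033599]), [array([-2.6, -5.7]), array([3.9, 3.2])])
slug (array([ 475.72621497, -333.85248232,   39.13172149]), [array([0. , 0.1]), array([-0., -0.])])
```

View pics/c1.png

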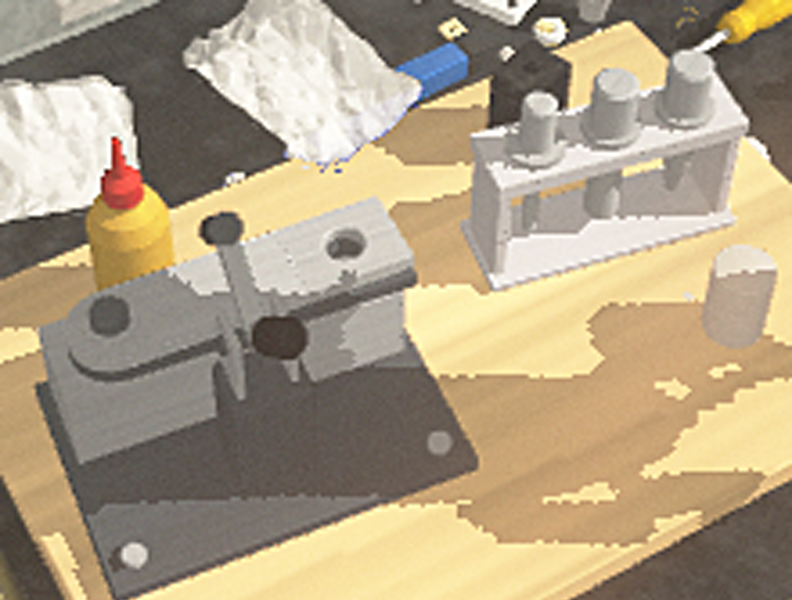

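View pics/c2.png

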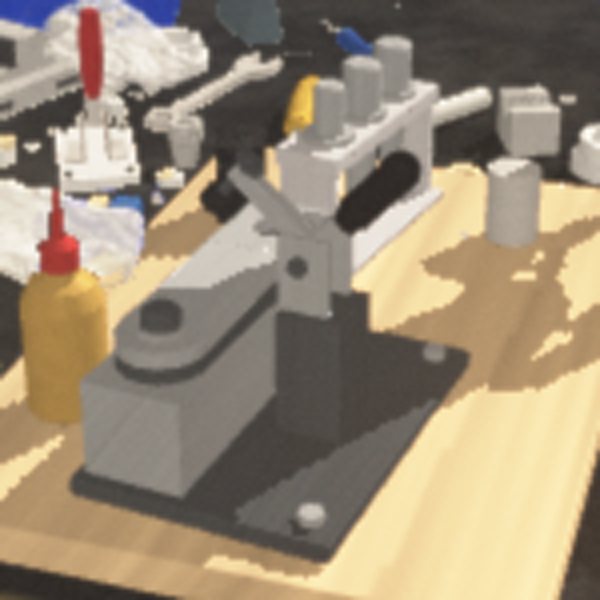

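```bash
python3 - <<'E'
from h import *
S,a=shot("scene");D,b=shot("side");W,c=shot("wrist","pics/w0.png")
p,Rt,s=tool()
o,r=ray(W,W["c"]); print("cam in tool",Rt.inv().apply(o-p),Rt.inv().apply(r),"tool axes",Rt.as_matrix().round(2).tolist(), s["clock"])
k=lambda x,y:np.array([205+x/3.6,160+y/3.6]); q=lambda x,y:np.array([235+x/4,160+y/4])
bs=[k(110,303),k(346,238)]
print("bolt",onz(S,k(110,305),106),tri((S,k(110,315)),(D,q(160,315))))
print("uhole",onz(S,k(346,243),94))
for n,u,v in [("taper",k(692,62),q(395,44)),("blunt",k(616,78),q(363,64)),("slim",k(541,101),q(330,88))]:
    print(n,tri((S,u),(D,v)),onz(S,u,132))
print("grip end",tri((S,k(280,338)),(D,q(352,222))))
print("base bolts",onz(S,k(134,555),28),onz(S,k(438,442),28))
E
```

```text
cam in tool [  78.78510203   -0.94050679 -142.62581665] [-3.09784812e-01 -1.09705275e-04  9.50806688e-01] tool axes [[0.91, 0.41, 0.0], [0.41, -0.91, 0.0], [0.0, -0.0, -1.0]] 2.65
bolt [579.47028829 -33.58187446 106.        ] (array([580.91760056, -32.84914341,  99.62338217]), [array([-0.4, -0.8]), array([0.6, 0.6])])
uhole [ 565.99696397 -152.15685758   94.        ]
taper (array([ 556.4881687 , -350.25000285,  129.35369076]), [array([-0. , -0.1]), array([0., 0.])]) [ 554.31105485 -348.26562903  132.        ]
blunt (array([ 565.85634009, -309.625073  ,  129.34174882]), [array([0.1, 0.2]), array([-0.1, -0.1])]) [ 564.21929286 -307.9979831   132.        ]
slim (array([ 573.67646111, -269.17200744,  127.15811156]), [array([-0. , -0.1]), array([0.1, 0.1])]) [ 569.60037054 -266.1780774   132.        ]
grip end (array([505.54023904, -84.44351045, 133.71527456]), [array([-0.4, -1. ]), array([0.7, 0.6])])
base bolts [ 4.99058743e+02 -1.43492040e-01  2.80000000e+01] [ 481.2130056  -155.16220125   28.        ]
```

```bash
python3 -m jog '{"claw":[0.6,0.6,0.6,0.6,0.6,0.6,0.6,0.6,0.6],"xyz":[[0.44,-0.182,0],[0.44,-0.182,0],[0.44,-0.182,0],[0.44,-0.182,0],[0.44,-0.182,0],[0.44,-0.182,0],[0.44,-0.182,0],[0.44,-0.182,0],[0.44,-0.182,0]],"twist":[[0,0,0],[0,0,0],[0,0,0],[0,0,0],[0,0,0],[0,0,0],[0,0,0],[0,0,0],[0,0,0]]}'
python3 -m jog '{"claw":[0.6,0.6,0.6,0.6,0.6,0.6,0.6,0.6],"xyz":[[0,0,0],[0,0,0],[0,0,0],[0,0,0],[0,0,0],[0,0,0],[0,0,0],[0,0,0]],"twist":[[0,0,-0.051],[0,0,-0.051],[0,0,-0.051],[0,0,-0.051],[0,0,-0.051],[0,0,-0.051],[0,0,0],[0,0,0]]}'
python3 - <<'E'
from h import *
W,c=shot("wrist","pics/w1.png"); p,Rt,s=tool(); print(p,s["tool_rot"],s["width"],s["clock"])
for l in ["upper_strap_hole","taper_pin","blunt_pin","slim_pin","taper_collar","clamp_lever","lever_end","pin_rack"]:
    print(l,[(np.round(b["rect"]).astype(int).tolist(),round(b["score"],2)) for b in optics.boxes_of("wrist",l)[:2]])
for P in [(556,-350,130),(566,-152,94),(565,-309,130)]: print(proj(W,P))
E
```

```text
clock: 3.78
eef_pos: [562.0, -279.2, 231.5]
tool_rot: [3.141, -0.0, 0.424]
force: [1.3, -0.5, 0.3]
width: 51.2
gripper_force: 0.0
clock: 4.78
eef_pos: [560.9, -280.5, 231.3]
tool_rot: [3.142, 0.0, 1.382]
force: [-0.1, 0.3, 0.5]
width: 50.9
gripper_force: 0.0
[ 560.89793476 -280.41181446  231.31832888] [-3.14153886e+00  1.52155586e-04  1.38293918e+00] 51.48527028817637 4.825
upper_strap_hole [([259, 0, 67, 68], 0.63)]
taper_pin [([307, 246, 36, 40], 0.66), ([260, 2, 48, 64], 0.51)]
blunt_pin [([313, 202, 31, 40], 0.68)]
slim_pin [([310, 151, 36, 36], 0.59)]
taper_collar [([311, 245, 40, 46], 0.56), ([226, 211, 41, 46], 0.56)]
clamp_lever []
lever_end [([308, 245, 39, 44], 0.63)]
pin_rack [([300, 123, 54, 163], 0.95)]
[328.45790058 279.22275378]
[293.6007585   26.52562904]
[330.43961111 233.14267552]
```

View pics/w1.png

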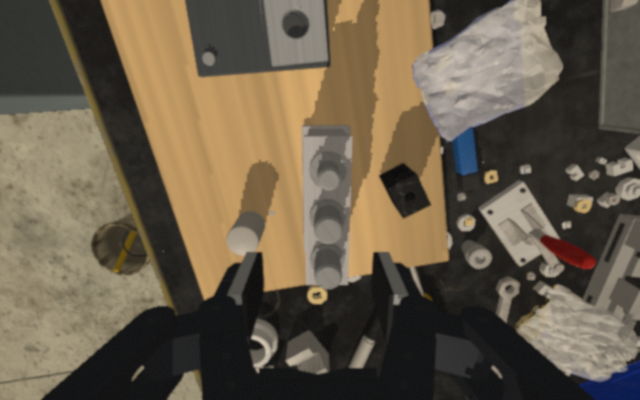

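```bash
python3 - <<'E'
from h import *
W,c=shot("wrist"); p,Rt,s=tool()
for n,u,z in [("taper",(328,276),132),("blunt",(328,227),132),("slim",(328,172.5),132),("hole",(295,24.5),94)]:
    P=onz(W,u,z); print(n,P,"tool",Rt.inv().apply(P-p))
g=cv2.cvtColor(c,cv2.COLOR_BGR2GRAY); 
cv2.imwrite("pics/w1c.png",cv2.resize(np.hstack([c[110:300,280:380],c[0:190,170:340]]),None,fx=2.9,fy=2.9,interpolation=2))
E
```

```text
taper [ 556.59207882 -345.55036546  132.        ] tool [-64.90512089   7.75744462  99.3335607 ]
blunt [ 564.27126377 -302.39561371  132.        ] tool [-21.07451338   7.33280067  99.33197428]
slim [ 571.96842639 -259.13983274  132.        ] tool [22.85870559  6.90716259 99.33038415]
hole [ 567.07507652 -150.64474462   94.        ] tool [128.58411745 -17.94401245 137.32624453]
```

View pics/w1c.png

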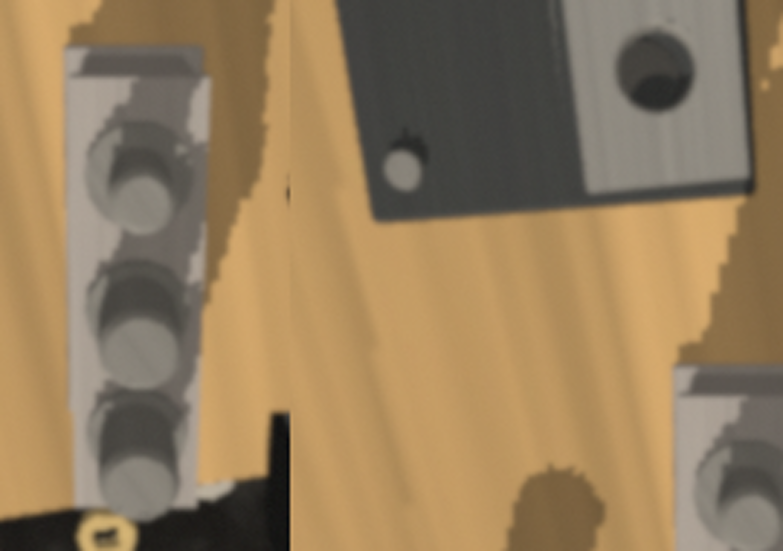

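```bash
python3 - <<'E'
from h import *
W,c=shot("wrist"); S,_=shot("scene");D,_=shot("side");p,Rt,s=tool()
k=lambda x,y:np.array([205+x/3.6,160+y/3.6]); q=lambda x,y:np.array([235+x/4,160+y/4])
for n,u,a,b in [("taper",(328,278),k(692,62),q(395,44)),("blunt",(328,231),k(616,78),q(363,64)),("slim",(329.3,180.7),k(541,101),q(330,88))]:
    P=onz(W,u,132); print(n,P,"tool",Rt.inv().apply(P-p),tri((W,u),(S,a),(D,b)))
P=onz(W,(295.9,24.5),94); print(P,tri((W,(295.9,24.5)),(S,k(346,243))))
E
```

```text
taper [ 556.25476579 -347.42079533  132.        ] tool [-66.77203605   7.76775072  99.31044727] (array([ 556.11023182, -349.35690675,  129.70251617]), [array([0.2, 0.6]), array([-0.3,  0.1]), array([0.1, 0. ])])
blunt [ 563.66469661 -305.77255528  132.        ] tool [-24.47175072   7.35685581  99.31043514] (array([ 564.29234333, -307.14331643,  130.77674398]), [array([1. , 0.8]), array([-0.5,  0.6]), array([ 0.2, -0.3])])
slim [ 571.81359842 -265.55381935  132.        ] tool [16.56013438  7.93627447 99.31046076] (array([ 572.33045542, -267.14653098,  128.43819331]), [array([0.9, 0.7]), array([-0.5,  0.3]), array([ 0.4, -0.1])])
[ 567.73184149 -150.78621312   94.        ] (array([ 567.08289856, -151.56300544,   93.53417685]), [array([-0.6,  1.4]), array([-0.6, -0.1])])
```

```bash
python3 -m jog '{"claw":[0.6,0.6,0.6,0.6,0.6,0.6,0.6,0.6,0.6,0.6,0.6],"xyz":[[-0.225,0.026,0],[-0.225,0.026,0],[-0.225,0.026,0],[0,0,0],[0,0,0.3],[0,0,0.3],[0,0,0.2],[0,0,0.2],[0,0,0.13],[0,0,0.1],[0,0,0]],"twist":[[0,0,0],[0,0,0],[0,0,0],[0,0,0],[0,0,0],[0,0,0],[0,0,0],[0,0,0],[0,0,0],[0,0,0],[0,0,0]]}'
python3 -m jog '{"claw":[0,0,0,0,0,0],"xyz":[[0,0,0],[0,0,0],[0,0,0],[0,0,0],[0,0,0],[0,0,0]],"twist":[[0,0,0],[0,0,0],[0,0,0],[0,0,0],[0,0,0],[0,0,0]]}'
```

```text
clock: 6.8
eef_pos: [555.9, -347.8, 107.8]
tool_rot: [-3.141, -0.001, 1.385]
force: [-0.2, -0.9, 0.7]
width: 51.2
gripper_force: 0.0
clock: 7.55
eef_pos: [556.9, -348.5, 109.4]
tool_rot: [3.14, 0.001, 1.385]
force: [-0.2, 0.6, 5.0]
width: 21.9
gripper_force: 59.1
```

```bash
python3 -m jog '{"claw":[0,0,0,0,0,0,0],"xyz":[[0,0,-0.05],[0,0,-0.1],[0,0,-0.15],[0,0,-0.2],[0,0,-0.2],[0,0,-0.15],[0,0,0]],"twist":[[0,0,0],[0,0,0],[0,0,0],[0,0,0],[0,0,0],[0,0,0],[0,0,0]]}'
python3 - <<'E'
from h import *
W,c=shot("wrist");S,a=shot("scene");D,b=shot("side"); p,Rt,s=tool(); print(p,s["tool_rot"],s["width"],s["force"],s["clock"])
print([(np.round(x["rect"]).astype(int).tolist(),round(x["score"],2)) for x in optics.boxes_of("wrist","taper_pin")[:2]])
x=cv2.resize(c[100:340,220:440],None,fx=2,fy=2)
u,v=proj(S,p+[0,0,-20]).astype(int); y=cv2.resize(a[v-60:v+50,u-45:u+45],(360,440))[:, :330]
np.savez("l.npz",W=W["V"]); cv2.imwrite("pics/lift.png",np.hstack([x[:440,:440],y]))
print((u,v))
E
```

```text
clock: 8.43
eef_pos: [556.8, -348.5, 195.0]
tool_rot: [3.139, 0.001, 1.385]
force: [0.8, -0.4, -1.9]
width: 22.2
gripper_force: 59.2
[ 555.51232361 -347.84178096  192.551228  ] [-3.14001180e+00 -5.11402241e-04  1.38510055e+00] 21.683503992112204 [ 0.03289075 -0.18211055 -2.18885564] 8.575
[([285, 208, 61, 107], 0.87), ([298, 124, 40, 49], 0.28)]
(np.int64(399), np.int64(160))
```

View pics/lift.png

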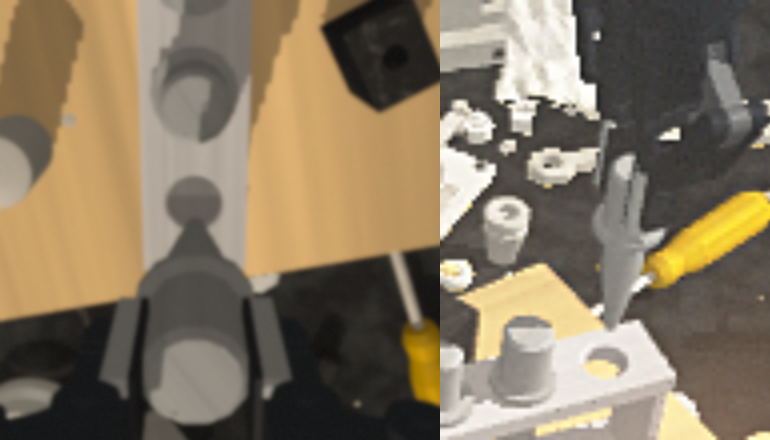

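```bash
python3 -m jog '{"claw":[0,0,0,0,0,0,0,0,0,0],"xyz":[[0,0,-0.2],[0,0,-0.2],[0.3,-0.04,0],[0.35,-0.045,0],[0.35,-0.045,0],[0.35,-0.045,0],[0.35,-0.045,0],[0.25,-0.03,0],[0,0,0],[0,0,0]],"twist":[[0,0,0],[0,0,0],[0,0,0],[0,0,0],[0,0,0],[0,0,0],[0,0,0],[0,0,0],[0,0,-0.022],[0,0,0]]}'
python3 - <<'E'
from h import *
W,c=shot("wrist"); p,Rt,s=tool(); print(p,s["tool_rot"],s["width"],s["force"],s["clock"])
def tz(u,z): # pixel -> tool xy at tool z
    o,r=ray(W,u); o=Rt.inv().apply(o-p); r=Rt.inv().apply(r); return o+r*(z-o[2])/r[2]
print("tip",tz((317.5,211),72.6),"head",tz((319,290),-23.4))
for l in ["upper_strap_hole","clamp_lever","lever_end","block_hole"]:
    print(l,[(np.round(b["rect"]).astype(int).tolist(),round(b["score"],2)) for b in optics.boxes_of("wrist",l)[:2]])
cv2.imwrite("pics/w3.png",cv2.resize(c[0:300,120:500],None,fx=2,fy=2,interpolation=2))
print(proj(W,(567.4,-151.5,94)))
E
```

```text
clock: 9.88
eef_pos: [567.2, -151.6, 232.7]
tool_rot: [-3.14, -0.0, 1.454]
force: [-0.8, -0.4, -1.7]
width: 21.9
gripper_force: 59.1
[ 567.21471065 -152.11810901  232.72689008] [-3.14045669e+00  5.67991147e-05  1.45274604e+00] 21.892951572128204 [-0.24137718  0.33010164 -0.7431999 ] 9.925
tip [ 2.55921049 -1.00122131 72.6       ] head [  2.49067064  -0.36414    -23.4       ]
upper_strap_hole [([283, 2, 64, 217], 0.84), ([318, 323, 27, 47], 0.51)]
clamp_lever [([144, 97, 185, 34], 0.71)]
lever_end [([145, 99, 184, 32], 0.73), ([371, 49, 58, 55], 0.64)]
block_hole [([145, 2, 202, 216], 0.73), ([328, 303, 17, 26], 0.27)]
[318.95217304 187.50943112]
```

View pics/w3.png

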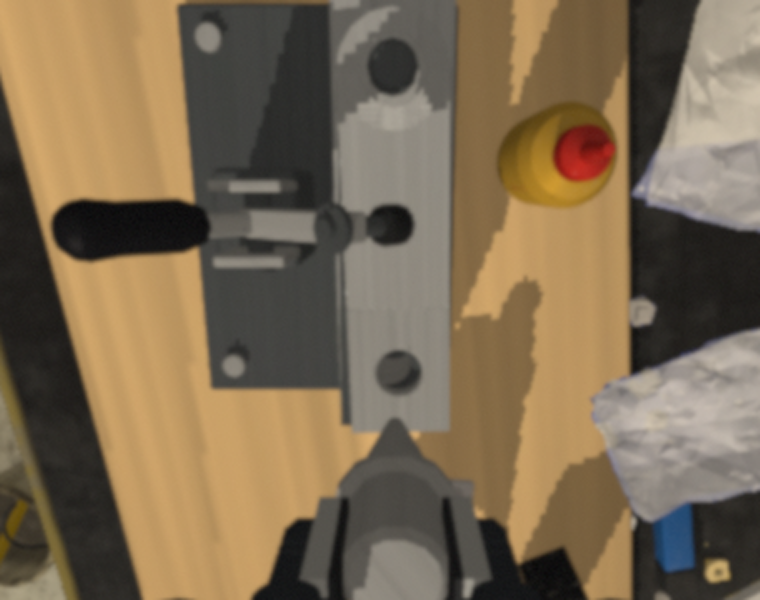

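```bash
python3 - <<'E'
from h import *
W,c=shot("wrist"); p,Rt,s=tool()
px=lambda x,y:(120+x/2,y/2)
B=onz(W,px(392,67),106);U=onz(W,px(398,371),94);b1=onz(W,px(208,37),30);b2=onz(W,px(234,364),30)
e1=onz(W,px(180,5),26);e2=onz(W,px(213,388),26);e3=onz(W,px(341,386),26)
yb=np.arctan2(*(b1-b2)[:2]);ye=np.arctan2(*(e1-e2)[:2]);yx=-np.arctan2((e3-e2)[1],(e3-e2)[0])
print("bolt",B,"U",U,"yaws(-)",yb,ye,yx,np.arctan2(*(B-U)[:2]),np.linalg.norm((B-U)[:2]))
for y in (yb,ye,yx):
    d=np.array([np.sin(y),np.cos(y)]); n=np.array([d[1],-d[0]]); H=B[:2]-120*d
    print("block hole",H,"upper off along fx",(U[:2]-H)@n)
# strap edges near the free end at z 94
L=onz(W,px(352,425),94);Rr=onz(W,px(449,425),94);print("strap end",L,Rr)
print("tip on plate tool",Rt.inv().apply(U-p))
g=cv2.resize(c[165:215,285:350],None,fx=9,fy=9,interpolation=2); g=cv2.convertScaleAbs(g,alpha=1.4)
cv2.imwrite("pics/hole.png",g)
E
```

```text
bolt [579.59816588 -32.09762268 106.        ] U [ 567.96402518 -150.62702034   94.        ] yaws(-) 0.11626027375666112 0.12058041504048878 0.10175752563536365 0.09784064940459897 119.09899806589792
block hole [ 565.67834032 -151.28754867] upper off along fx 2.193634756500823
block hole [ 565.1635545  -151.22630098] upper off along fx 2.708049902020483
block hole [ 567.40832505 -151.47688294] upper off along fx 0.46649484180903766
strap end [ 544.37760404 -173.29961122   94.        ] [ 587.89840995 -178.45896483   94.        ]
tip on plate tool [  1.69719604   0.35239833 139.1638523 ]
```

View pics/hole.png

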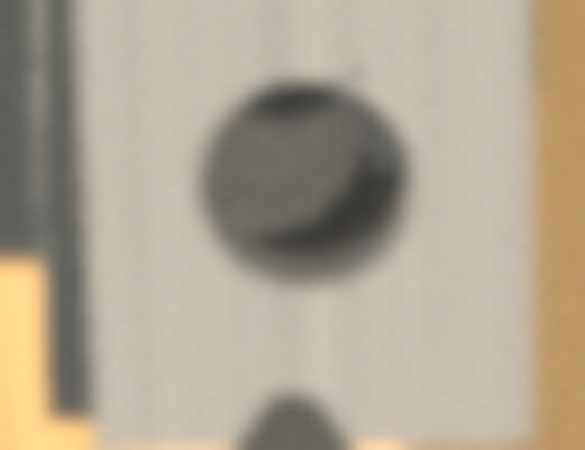

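```bash
python3 -m jog '{"claw":[0,0,0,0,0,0],"xyz":[[-0.017,-0.01,0.1],[0,0,0.15],[0,0,0.15],[0,0,0.13],[0,0,0.02],[0,0,0]],"twist":[[0,0,0],[0,0,0],[0,0,0],[0,0,0],[0,0,0],[0,0,0]]}'
python3 - <<'E'
from h import *
W,c=shot("wrist"); p,Rt,s=tool(); print(p,s["tool_rot"],s["width"],s["force"],s["clock"])
S,a=shot("scene");D,b=shot("side")
u,v=proj(S,p+[0,0,-60]).astype(int); 
x=cv2.resize(c[130:300,240:400],None,fx=2.5,fy=2.5,interpolation=2); y=cv2.resize(a[v-40:v+30,u-30:u+30],None,fx=6,fy=6,interpolation=2)
print(u-30,v-40)
h=min(len(x),len(y)); cv2.imwrite("pics/w4.png",np.hstack([x[:h],y[:h]]))
E
```

```text
clock: 10.92
eef_pos: [566.6, -153.4, 178.3]
tool_rot: [3.141, -0.0, 1.454]
force: [0.6, 0.2, -1.7]
width: 22.0
gripper_force: 59.1
[ 566.77466041 -153.46024654  178.61178573] [3.14077333e+00 3.90207934e-05 1.45431243e+00] 21.887665294914758 [-0.79590605 -0.51352405 -1.43502051] 10.975
271 177
```

View pics/w4.png

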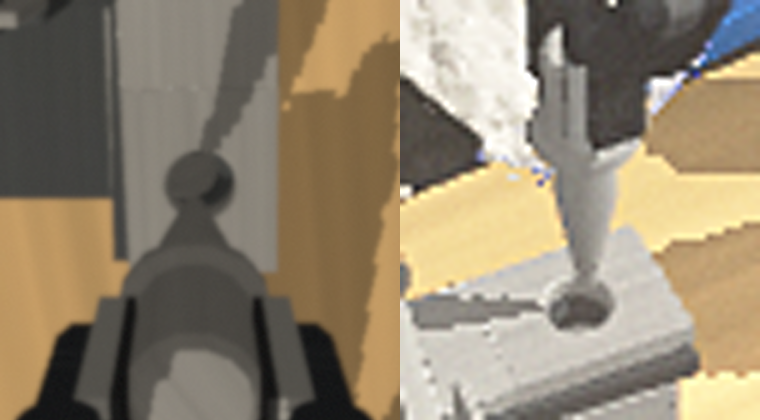

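```bash
python3 - <<'E'
from h import *
W,c=shot("wrist"); S,_=shot("scene");p,Rt,s=tool()
T=(317.2,210);U=(320,202.8);ts=(301.8,222);us=(301,228.2)
f=lambda P:np.round(Rt.inv().apply(P-p),1)
print("tip tri",tri((W,T),(S,ts)),f(tri((W,T),(S,ts))[0]));print("hole tri",tri((W,U),(S,us)),f(tri((W,U),(S,us))[0]))
for z in(104,106,108): print(z,f(onz(W,T,z)),f(onz(S,ts,z)))
print("hole",f(onz(W,U,94)),f(onz(S,us,94)))
E
```

```text
tip tri (array([ 566.05221429, -152.07004398,  107.44664883]), [array([0.1, 2.5]), array([-0.8,  0.5])]) [ 1.4 -0.9 71.4]
hole tri (array([ 568.07412983, -152.22043845,   89.24960247]), [array([0. , 1.1]), array([-0.4,  0.2])]) [ 1.5  1.1 89.6]
104 [ 2.  -0.9 74.8] [-1.6  2.4 74.8]
106 [ 2.7 -0.9 72.8] [-0.9  0.8 72.8]
108 [ 3.4 -0.9 70.8] [-0.3 -0.8 70.8]
hole [ 3.9  1.1 84.8] [ 2.1 -2.3 84.8]
```

```bash
python3 -m jog '{"claw":[0,0,0,0,0,0],"xyz":[[0.007,0,0.05],[0,0,0.07],[0,0,0.07],[0,0,0.05],[0,0,0.05],[0,0,0]],"twist":[[0,0,0],[0,0,0],[0,0,0],[0,0,0],[0,0,0],[0,0,0]]}'
```

```text
clock: 11.92
eef_pos: [566.2, -152.7, 148.8]
tool_rot: [-3.141, -0.0, 1.454]
force: [0.5, -0.3, -1.0]
width: 22.1
gripper_force: 59.1
```

```bash
for i in 1 2; do python3 -m jog '{"claw":[0,0,0,0],"xyz":[[0,0,0.04],[0,0,0.04],[0,0,0.04],[0,0,0]],"twist":[[0,0,0],[0,0,0],[0,0,0],[0,0,0]]}' | egrep 'eef|force|width'; done
```

```text
eef_pos: [566.7, -152.5, 137.1]
force: [2.0, 0.9, -2.1]
width: 21.8
gripper_force: 59.1
eef_pos: [566.4, -152.1, 124.8]
force: [1.3, 1.8, -2.3]
width: 21.6
gripper_force: 59.1
```

```bash
for i in 1 2; do python3 -m jog '{"claw":[0,0,0,0],"xyz":[[0,0,0.03],[0,0,0.03],[0,0,0.02],[0,0,0]],"twist":[[0,0,0],[0,0,0],[0,0,0],[0,0,0]]}' | egrep 'eef|force|width'; done
```

```text
eef_pos: [566.5, -152.3, 117.1]
force: [0.1, 4.3, -1.7]
width: 22.2
gripper_force: 59.3
eef_pos: [566.6, -152.2, 109.1]
force: [1.0, 5.9, 0.2]
width: 22.1
gripper_force: 59.4
```

```bash
for i in 1 2; do python3 -m jog '{"claw":[0,0,0],"xyz":[[0.004,0,0.015],[0,0,0.015],[0,0,0]],"twist":[[0,0,0],[0,0,0],[0,0,0]]}' | egrep 'eef|force|width'; done
```

```text
eef_pos: [566.6, -152.1, 106.1]
force: [0.8, 5.3, 0.9]
width: 21.7
gripper_force: 59.5
eef_pos: [566.7, -151.9, 105.2]
force: [-3.6, 6.6, 16.2]
width: 21.7
gripper_force: 61.1
```

```bash
python3 -m jog '{"claw":[0,0,0],"xyz":[[0.004,0,0.01],[0,0,0.005],[0,0,0]],"twist":[[0,0,0],[0,0,0],[0,0,0]]}' | egrep 'eef|force|width'; python3 - <<'E'
from h import *
S,a=shot("scene");D,b=shot("side")
P=np.array([[567,-152,98]]);
for l in ["taper_collar","taper_pin"]:
  for n in ["scene","side"]: print(l,n,[(np.round(x["rect"]).astype(int).tolist(),round(x["score"],2)) for x in optics.boxes_of(n,l)[:2]])
print(readout.read_state()["eef_pos"])
E
```

```text
eef_pos: [566.7, -151.9, 105.0]
force: [-6.5, 4.6, 26.6]
width: 21.9
gripper_force: 62.2
taper_collar scene [([292, 213, 16, 22], 0.61)]
taper_collar side []
taper_pin scene [([215, 219, 124, 109], 0.23)]
taper_pin side [([298, 201, 8, 18], 0.5)]
[ 566.74761831 -151.84354567  105.03001047]
```

```bash
python3 -m jog '{"claw":[0.5,0.5,0.5,0.5,0.5,0.5,0.5,0.5,0.5,0.5],"xyz":[[0,0,0],[0,0,0],[0,0,0],[0,0,0],[0,0,-0.1],[0,0,-0.2],[0,0,-0.3],[0,0,-0.4],[0,0,-0.3],[0,0,0]],"twist":[[0,0,0],[0,0,0],[0,0,0],[0,0,0],[0,0,0],[0,0,0],[0,0,0],[0,0,0],[0,0,0],[0,0,0]]}'
python3 - <<'E'
from h import *
W,c=shot("wrist","pics/w5.png");S,a=shot("scene","pics/s5.png");D,b=shot("side","pics/d5.png");p,Rt,s=tool();print(p,s["clock"],s["force"],s["width"])
for n in ["wrist","scene","side"]:
  for l in ["taper_pin","taper_collar","clamp_lever","lever_end"]: print(l,n,[(np.round(x["rect"]).astype(int).tolist(),round(x["score"],2)) for x in optics.boxes_of(n,l)[:2]])
k=lambda x,y:np.array([205+x/3.6,160+y/3.6]); q=lambda x,y:np.array([235+x/4,160+y/4])
print("grip end",tri((S,k(280,338)),(D,q(408,167))))
# dark blob of grip
B=np.array([579.6,-32.1]);y=.116;d=np.array([np.sin(y),np.cos(y)]);n=np.array([d[1],-d[0]])
O=B-55*d; print("fixture origin",O,"axes x",n,"y",d)
for nm,C in (("W",W),("S",S),("D",D)):
    print(nm,"pin head top exp",proj(C,[*(O-65*d),128]),"collar top",proj(C,[*(O-65*d),98]))
    for x in(-56,):
      pv=np.array([*(O+x*n+0*d),118.])
      for th in(.6,.7,.8): print(nm,th,proj(C,pv+75*np.array([*(-np.sin(th)*n),np.cos(th)])))
for nm,im in (("W",c),("S",a),("D",b)):
    m=(im.max(2)<45).astype(np.uint8); nn,_,st,ct=cv2.connectedComponentsWithStats(m)
    print(nm,[(st[i].tolist(),ct[i].round(1).tolist()) for i in range(1,nn) if 60<st[i][4]<4000])
E
```

```text
clock: 16.6
eef_pos: [568.4, -151.8, 235.1]
tool_rot: [3.135, 0.001, 1.454]
force: [-0.5, 0.1, -1.3]
width: 42.6
gripper_force: 0.0
[ 565.93831187 -151.49661148  231.28007675] 16.75 [-0.6869373   0.07943482 -0.47872734] 42.63011900780671
taper_pin wrist [([295, 168, 37, 42], 0.84)]
taper_collar wrist [([298, 170, 38, 40], 0.64), ([143, 1, 202, 212], 0.42)]
clamp_lever wrist [([143, 99, 180, 29], 0.97)]
lever_end wrist [([144, 98, 181, 32], 0.78)]
taper_pin scene [([294, 212, 18, 24], 0.54)]
taper_collar scene [([292, 211, 17, 24], 0.9)]
clamp_lever scene [([262, 220, 26, 41], 0.77)]
lever_end scene [([263, 221, 30, 42], 0.73)]
taper_pin side []
taper_collar side [([296, 201, 13, 18], 0.45)]
clamp_lever side [([282, 197, 59, 25], 0.78)]
lever_end side [([286, 196, 55, 26], 0.85)]
grip end (array([477.83821938, -71.95913383, 171.19687729]), [array([-0., -0.]), array([0., 0.])])
fixture origin [573.23429859 -86.73037475] axes x [ 0.99327954 -0.11574003] y [0.11574003 0.99327954]
W pin head top exp [314.32818809 198.20075124] collar top [314.42739508 187.77713258]
W 0.6 [143.71153908 118
[... 276 characters left out ...]
d top exp [304.43007716 201.37236161] collar top [304.53879694 214.69759802]
D 0.6 [338.89070438 196.66725142]
D 0.7 [341.99948678 199.58516798]
D 0.8 [344.84359253 202.76096493]
W [([430, 0, 34, 93, 1717], [441.9, 34.9]), ([237, 28, 45, 75, 1128], [262.3, 74.7]), ([578, 45, 10, 24, 112], [582.5, 55.8]), ([145, 100, 77, 29, 1787], [182.1, 112.9]), ([301, 103, 21, 18, 272], [312.2, 110.9]), ([575, 261, 20, 15, 119], [584.5, 269.8]), ([538, 263, 20, 18, 124], [547.0, 272.9]), ([586, 281, 54, 54, 834], [618.5, 312.9]), ([553, 290, 27, 16, 198], [565.4, 297.3]), ([570, 329, 17, 29, 85], [578.0, 342.9]), ([585, 377, 55, 20, 639], [616.3, 386.2])]
S []
D [([79, 300, 87, 86, 3575], [115.3, 335.1])]
```

```bash
python3 -m jog '{"claw":[0,0,0,0,0,0,0,0,0,0],"xyz":[[0.168,-0.34,0],[0.168,-0.34,0],[0.168,-0.34,0],[0.168,-0.34,0],[0,0,0],[0,0,0.2],[0,0,0.2],[0,0,0.2],[0,0,0.2],[0,0,0]],"twist":[[0,0,0],[0,0,0],[0,0,0],[0,0,0],[0,0,0],[0,0,0],[0,0,0],[0,0,0],[0,0,0],[0,0,0]]}'
python3 - <<'E'
from h import *
p,Rt,s=tool();O=np.array([573.2,-86.7]);n=np.array([.9933,-.1157]);d=np.array([.1157,.9933])
print((p[:2]-O)@n,(p[:2]-O)@d,p[2],s["width"],s["force"])
W,c=shot("wrist");shot("side");print(optics.boxes_of("wrist","clamp_lever")[:1],optics.boxes_of("side","clamp_lever")[:1])
E
```

```text
clock: 18.6
eef_pos: [439.4, -69.3, 150.9]
tool_rot: [-3.14, 0.0, 1.454]
force: [0.5, 0.5, 0.2]
width: -0.4
gripper_force: 0.0
-134.9139746356475 1.7569234650858068 150.87857656912703 -0.38752734042124015 [0.46609794 0.50868833 0.24379254]
[{'rect': [392.3, 229.8, 202.9, 77.3], 'score': 0.68}] [{'rect': [285.4, 196.8, 56.7, 25.8], 'score': 0.83}]
```

```bash
for i in 1 2; do python3 -m jog '{"claw":[0,0,0,0],"xyz":[[0,0.07,0],[0,0.07,0],[0,0.06,0],[0,0,0]],"twist":[[0,0,0],[0,0,0],[0,0,0],[0,0,0]]}' | egrep 'eef|force'; done; python3 - <<'E'
from h import *
shot("side");shot("scene");print(optics.boxes_of("scene","clamp_lever")[:1],optics.boxes_of("side","clamp_lever")[:1])
E
```

```text
eef_pos: [458.7, -71.3, 151.7]
force: [-2.7, -0.2, 2.7]
gripper_force: 1.2
eef_pos: [477.6, -73.6, 151.7]
force: [-3.4, -0.3, 3.5]
gripper_force: 1.7
[{'rect': [260.8, 218.1, 12.6, 36.7], 'score': 0.6}] [{'rect': [281.5, 188.5, 48.4, 35.4], 'score': 0.89}]
```

```bash
for i in 1 2; do python3 -m jog '{"claw":[0,0,0,0],"xyz":[[0,0.04,-0.03],[0,0.04,-0.03],[0,0.02,0],[0,0,0]],"twist":[[0,0,0],[0,0,0],[0,0,0],[0,0,0]]}' | egrep 'eef|force'; done; python3 - <<'E'
from h import *
shot("side");shot("scene");print(optics.boxes_of("scene","clamp_lever")[:1],optics.boxes_of("side","clamp_lever")[:1])
E
```

```text
eef_pos: [489.8, -74.8, 158.0]
force: [-1.4, -0.1, 0.9]
gripper_force: 0.3
eef_pos: [499.5, -76.0, 164.0]
force: [-0.4, 0.1, 1.1]
gripper_force: 0.4
[{'rect': [261.2, 220.6, 17.0, 34.0], 'score': 0.77}] [{'rect': [284.5, 188.0, 33.6, 43.3], 'score': 0.7}]
```

```bash
for i in 1 2 3 4; do python3 -m jog '{"claw":[0,0],"xyz":[[0,0.04,0],[0,0,0]],"twist":[[0,0,0],[0,0,0]]}' | egrep 'eef|^force'; done; python3 - <<'E'
from h import *
shot("side");shot("scene");print(optics.boxes_of("scene","clamp_lever")[:1],optics.boxes_of("side","clamp_lever")[:1])
E
```

```text
eef_pos: [501.6, -76.3, 163.6]
force: [-5.5, -0.1, 3.6]
eef_pos: [501.8, -76.4, 163.3]
force: [-12.8, 1.2, 11.1]
eef_pos: [502.0, -76.4, 163.1]
force: [-20.1, 3.2, 17.3]
eef_pos: [502.1, -76.5, 162.9]
force: [-27.6, 4.8, 23.8]
[{'rect': [260.4, 223.3, 18.7, 34.6], 'score': 0.59}] [{'rect': [285.1, 184.1, 34.6, 48.7], 'score': 0.91}]
```

```bash
python3 -m jog '{"claw":[0,0,0,0,0,0,0,0,0,0,0],"xyz":[[0,-0.1,0],[0,-0.2,0],[0,-0.2,0],[0,0,-0.3],[0,0,-0.3],[0,0,-0.2],[0,0,0],[-0.4,0.1,0],[-0.4,0.1,0],[-0.2,0,0],[0,0,0]],"twist":[[0,0,0],[0,0,0],[0,0,0],[0,0,0],[0,0,0],[0,0,0],[0,0,0],[0,0,0],[0,0,0],[0,0,0],[0,0,0]]}'
python3 - <<'E'
from h import *
W,c=shot("wrist","pics/w6.png");D,b=shot("side","pics/d6.png");S,a=shot("scene","pics/s6.png");p,Rt,s=tool();print(p,s["clock"])
for m in ["wrist","scene","side"]:
  for l in ["clamp_lever","lever_end","taper_pin","taper_collar"]: print(l,m,[(np.round(x["rect"]).astype(int).tolist(),round(x["score"],2)) for x in optics.boxes_of(m,l)[:1]])
O=np.array([573.2,-86.7]);n=np.array([.9933,-.1157]);d=np.array([.1157,.9933])
for th in(0,.1,.2,.3):
  pv=np.array([*(O-46*n+2*d),118.]);u=np.array([*(-np.sin(th)*n),np.cos(th)])
  print(th,[(proj(C,pv+75*u).round(1),proj(C,pv+25*u).round(1)) for C in(W,S,D)])
pts=[]
for nm,C,im in (("W",W,c),("S",S,a),("D",D,b)):
    t=np.array([*(O-46*n+2*d),168.]);u,v=proj(C,t).astype(int); r=60 if nm=="W" else 22
    m=(im.max(2)<(50 if nm=="W" else 60)).astype(np.uint8); k,_,st,ct=cv2.connectedComponentsWithStats(m)
    print(nm,(u,v),[(st[i].tolist(),ct[i].round(1).tolist()) for i in range(1,k) if 20<st[i][4]<4000 and abs(ct[i]-[u,v]).max()<r])
E
```

```text
clock: 23.78
eef_pos: [472.9, -175.2, 242.7]
tool_rot: [-3.14, 0.0, 1.451]
force: [-0.6, -0.0, 0.6]
width: -0.1
gripper_force: 0.0
[ 473.48492208 -172.16957005  243.35711853] 23.925
clamp_lever wrist [([363, 35, 92, 39], 0.62)]
lever_end wrist [([362, 33, 92, 42], 0.62)]
taper_pin wrist [([403, 125, 46, 42], 0.6)]
taper_collar wrist []
clamp_lever scene [([259, 218, 21, 38], 0.66)]
lever_end scene [([262, 224, 21, 35], 0.65)]
taper_pin scene [([295, 211, 13, 22], 0.77)]
taper_collar scene [([293, 210, 18, 25], 0.89)]
clamp_lever side [([285, 184, 36, 50], 0.89)]
lever_end side [([287, 185, 30, 46], 0.78)]
taper_pin side [([299, 201, 8, 16], 0.44)]
taper_collar side [([297, 200, 14, 17], 0.6)]
0 [(array([400.4,  48.9]), array([382.9,  58.1])), (array([271.1, 220.6]), array([272.9, 241.1])), (array([311.4, 185.7]), array([311.4, 211.1]))]
0.1 [(array([386.2,  49.1]), array([379.1,  58.1])), (array([272.9, 224.2]), array([273.4, 242.2])), (array([315.2, 186.5]), array([312.6, 211.4]))]
0.2 [(array([371.9,  49.4]), array([375.4,  58.2])), (array([274.6, 228.1]), array([274. , 243.5])), (array([319. , 187.7]), array([313.8, 211.8]))]
0.3 [(array([357.9,  49.9]), array([371.7,  58.3])), (array([276.4, 232.3]), array([274.5, 244.8])), (array([322.7, 189.3]), array([315. , 212.3]))]
W (np.int64(390), np.int64(54)) [([338, 0, 66, 75, 2755], [372.0, 36.9]), ([335, 46, 3, 42, 112], [336.0, 66.3]), ([441, 50, 8, 6, 33], [444.2, 52.0])]
S (np.int64(272), np.int64(231)) []
D (np.int64(311), np.int64(198)) [([300, 187, 6, 9, 32], [302.8, 190.4]), ([308, 186, 9, 26, 187], [312.4, 198.3]), ([289, 197, 11, 16, 106], [293.2, 203.7])]
```

```bash
python3 - <<'E'
from h import *
D,b=shot("side");S,a=shot("scene")
O=np.array([573.2,-86.7]);n=np.array([.9933,-.1157]);d=np.array([.1157,.9933])
for T in(50,60,75):
  m=(b.max(2)<T).astype(np.uint8);k,L,st,ct=cv2.connectedComponentsWithStats(m);i=L[198,312]
  ys,xs=np.nonzero(L==i); C=np.cov(xs,ys);w,v=np.linalg.eigh(C);e=v[:,1]*np.sign(v[1,1]); print(T,len(xs),st[i],"dx/dy",e[0]/e[1])
for th in(-.05,0,.05,.1):
  pv=np.array([*(O-47*n+2*d),118.]);u=np.array([*(-np.sin(th)*n),np.cos(th)])
  t=proj(D,pv+75*u);q=proj(D,pv+25*u); print(th,(q-t)[0]/(q-t)[1])
for z in(94,104,114): print(z,proj(D,[*(O),z]).round(1),proj(S,[*O,z]).round(1))
def edges(r):
  return "\n".join(" ".join(f"{int(x):3d}" for x in row) for row in r)
print(edges(b[184:216,284:322].max(2)))
E
```

```text
50 83 [309 187   8  20  83] dx/dy -0.024417829432518478
60 185 [309 186   8  25 185] dx/dy -0.010872197990873926
75 210 [308 186  10  26 210] dx/dy -0.013673839572631108
-0.05 0.05063709162021046
0 0.00036330848112643276
0.05 -0.050946640008625824
0.1 -0.10359086149823565
94 [290.2 229.6] [266.  239.3]
104 [290.1 225. ] [265.7 235.6]
114 [289.9 220.3] [265.3 231.9]
229 217 194 186 163 129  93  73  69  74  75  73  73  72  70  69  67  65  64  64  63  67  72  97 166 210 233 232 234 168 140 145 151 149 149 147 150 151
201 193 173 181 104  79  71  71  69  69  68  66  68  68  66  68  64  66  64  62  62  62  71 112 181 209 213 183 158 129 114 137 150 150 147 148 153 152
182 186 103  90  71  70  66  68  67  66  66  65  64  63  65  65  64  62  61  60  62  62  77 129 170 160  96  73  64  61  59  83 135 146 149 147 153 152
104  91  72  66  65  64  63  61  60  63  60  60  63  63  59  59  62  61  61  59  59  63  84 141 135  74  49  48  46  48  47  55  82 136 147 148 152 152
100  77  65  64  64  65  62  62  62  60  61  61  63  60  60  61  61  59  60  57  53  56  96 142  83  51  49  48  47  47  48 
[... 3431 characters left out ...]
 138 140 146 151 148 144 145 145 146 152 109  72  68  61  61  64  91 143 172 181 186 165 141
182 151 133  97  95  90  91  88  75  55  55  79 135 168 143 139 141 148 150 148 146 146 145 144 155 148 122 118 104 101 112 159 174 181 183 183 159 146
145 108  96  81  80  83  92 100  95  71  81 142 193 172 137 140 140 146 150 149 147 145 144 145 158 156 147 146 142 144 151 168 186 199 193 187 164 159
141  89  79  76  81  97 101  95 109 127 146 195 198 153 142 151 146 145 150 149 146 146 145 148 160 152 147 147 148 149 156 169 175 186 198 200 174 171
160 117  91  86  88  89  91 109 156 201 205 208 196 177 173 201 166 156 155 150 147 145 144 149 163 147 148 147 147 151 154 167 160 154 158 160 155 171
```

```bash
python3 -c "
from cell import order; print(order.finish_job())"
```

```text
the job is handed in; nothing more can be done
None
```

The tapered pin is driven in: the downward force climbed to 27 N with the collar at about plate height. The clamp lever is against its upright stop, about 0.01 rad off vertical in the side view. The other two pins and the bystanders were not touched. The job was handed in at about 24 s; no verdict came back.

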